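# Register a house blank and hold the two-tone paint mask at half

## Task

Set up the two-tone paint jig: push the teal wooden house blank along the white board into the corner, until its flat base and its side wall both sit flush against the two dark stop strips. Then slide the sprung orange masking shutter by its black grip out over the house to half its travel, where its front edge lies level with the red stripe, and keep holding it there against the spring: the job finishes while you are still holding it, with the house still flush in its corner. Do not disturb the paint bottles, the brush cup or the red house standing around the jig.

Things in the scene. Friction and masses are not known exactly. Their poses are not given: they have to be found in the camera images.
- jig: The fixed paint jig, placed and turned (up to 0.3 rad) anew each time: a white board 12 mm thick, x -100 to +145, y -125 to +90 mm about its origin. Origin on the table, under the centre of the registered house's place; z up. Dark stop strips edge that place at +x (far) and +y (left); its -x and -y sides are open.
- stop_corner (a point): Inner corner where the stop strips meet, on the board's top, at (33, 50, 12) mm in the jig's frame; axes as the jig. The strips rise 14 mm from the board. The far one (14 mm wide) runs 135 mm from here along -y; the left one (26 mm wide, carrying a 10 mm high rail) runs from 118 mm towards -x to 107 mm towards +x. A black end stop stands on its near end.
- house: Loose teal house blank, about 0.1 kg, smooth, flat on the board: 66 mm wide (its x), 100 mm base to ridge (its y), 18 mm thick. Origin under the outline's centre. Base edge at y +50, side walls at x +/-33 from y +50 to -20, then a roof down to a flat ridge 24 mm wide at y -50. Starts up to 45 mm (jig x) and 55 mm (jig y) short, up to 0.25 rad askew; registered, origin and yaw match the jig's.
- house_corner (a point): Bottom corner of the house between its base and its +x side wall, at (33, 50, 0) mm in the house's frame; axes as the house. It belongs at the stop corner.
- shutter (a joint): Travel of the orange masking shutter in m: 0 at home, where its spring keeps it; grows as it slides to the jig's -x over the house; 0.080 at its end stop, half is 0.040. The spring pulls back with 4 N at 0, 8 N at half, 12 N at full travel, plus 0.4 N friction; let go, it returns home.
- shutter_edge (a point): Middle of the top of the shutter's front (-x) edge, 42 mm above the table; moves with it. The plate is 4 mm thick, 85 mm along x, 130 mm along y, and passes 8 mm above the house. The edge is at jig x = +40 mm at home, x = 0 at half travel.
- half_mark (a point): The red stripe over the left stop strip and its rail, at (0, 63, 36) mm in the jig's frame: it marks where the shutter's front edge stands at half travel.
- shutter_grip (a point): Centre of the top of the shutter's black upright grip; moves with the shutter. A block 16 mm along the jig's x, 50 mm along y, 40 mm tall above the plate, its top 82 mm above the table. At home at (62, 10, 82) mm in the jig's frame. The plate reaches 14 mm in front of the block (-x) and 55 mm behind it (+x).
- orange_paint: Bystander: orange paint bottle, 42 mm across, 105 mm tall, origin under its centre. Leave it alone.
- blue_paint: Bystander: blue paint bottle, 42 mm across, 105 mm tall, origin under its centre. Leave it alone.
- brush_cup: Bystander: green cup full of brushes, 76 mm across, 205 mm tall with the brushes, origin under its centre. Leave it alone.
- red_house: Bystander: finished red wooden house standing upright, 66 mm wide (its x), 35 mm deep (its y), 100 mm tall, origin under its centre. Leave it alone.
Mind the look-alikes: they are no part of the job. What is meant by the house is not pink, and is the smaller of those in its own colour.

How it is judged:
By the outcome, as a careful person would: the job done as asked, in the order asked, and still so for the second after the job is handed in, while the arm keeps its last pose, push and grip.
It also fails if it takes over 64 s, if anything falls off the work surface, if the arm or the gripper's body presses on something with over 40 N, if the wrist force passes 120 N, or if a joint passes its speed limit or range.

## Robot

A 7-joint arm with a two-finger parallel gripper is mounted at the origin on the work surface. World frame = base frame: x ahead of the robot, y to its left, z up, the work surface at z = 0. Lengths are in m, angles in rad, forces in N, time in s.
With the tool pointing down it reaches from about 0.35 to 0.9 m from the base axis. Payload 7.2 kg.
Tool frame: the origin (TCP) lies on the centre line of the jaws, within the pads' length; the fingertips stand 8 mm ahead of it and the grasp point (between the pads) lies 11 mm behind it; z points along the fingers, y is the line along which they close (so a half turn about z gives the same grasp; the last joint's range is limited). The gripper opens to 85 mm and grips with 20 to 120 N. Pads are 22 mm wide; open, the fingers measure 114 mm over their backs; the gripper's body (76 mm by 85 mm) begins 54 mm behind the grasp point. The pads swing forward as they close: fully open they stand 13 mm farther back than shut.
Start: joints at [1.282, 0.411, -0.013, 1.596, 0.006, 1.134, -0.082], TCP at [0.137, -0.61, 0.239] pointing down, gripper open.
Joint ranges: [-2.95, 2.95], [-0.29, 1.99], [-1.47, 1.44], [0.14, 2.54], [-1.03, 4.17], [0.13, 1.85], [-2.86, 2.86]. Speed limits (rad/s): [2.39, 2.39, 3.01, 3.01, 3.14, 3.14, 3.14].

## Interface

Orientations are given as [roll, pitch, yaw] about the fixed x, y, z axes, in that order (R = Rz(yaw) Ry(pitch) Rx(roll)).
In Python, from workcell import get_obs, snapshot, order gives the robot as it stands.
- The arm moves only by the tool step_arm, never from a script. Its arguments are lists of equal length, an entry for each row: "fingers": the gripper's target within -1 to 1 (fully open at 1, half-way at 0, shut at -1); "slide": the shift along the tool's x, y, z in units of 50 mm (1.0 is 50 mm), a list of three; "turn": the turn about the tool's z in units of 6 degrees (1.0 is 6 degrees). In form: {"fingers": [fingers, ...], "slide": [[dx, dy, dz], ...], "turn": [turn, ...]}. A call has 1 to 20 rows; each row is the pose to reach, as a shift and turn from the pose commanded when the call began, along the tool's axes at that moment; what a row does not reach only later rows make up. A row lasts 1/8 s, in which the tool goes at most 62.5 mm and 10.7 degrees, less where a joint would pass 70% of its speed; a pose out of reach is approached as far as the arm can. A call with a gripper value outside its range is refused whole. The fingers move at their own pace and stop on an object; "grip_force" is the grip in N (left out, the last holds). Time passes only in rows, so rows that repeat a pose let the fingers close. It gives the time, the measured TCP pose, the force, the opening and the grip force at its end, in the units of the state.
- get_obs(): the state, without advancing time (a new reading comes with each control period).
- snapshot(name): name is "scene" or "top" or "wrist"; returns a dict with "color" (420x560x3 uint8, blue, green, red), "fx", "fy", "cx", "cy" (pixels), "R" (3x3) and "t" (3): a world point X has camera coordinates R X + t. Camera axes: x right, y down, z forward; pixel columns grow to the right and rows downward; lengths in m; the calibration is good to about 2 mm. A picture is of the moment at which its call begins. There is no depth.
- order.close_job(): hands the job in; it is judged then, once.
The state is a dict: "time_s": time; "joint_positions": joint angles; "qd": joint speeds; "joint_torque": joint torques, N m; "tool_pos": TCP position; "eef_rot": TCP orientation; "contact_force": force on the tool from outside, world axes, zero at the start; "ft_torque": the same for the moment, N m; "width": finger opening in m; "grasp_force": force on a finger pad.
Only numpy, scipy, OpenCV 4.12 (cv2) and the standard library are available. Lean on these libraries where they do the work, as an engineer would, in place of code of your own. Each camera call takes 0.05 s, during which the arm holds its last target. There are 200 camera calls.

## Working session

There is one attempt and no reset: what is moved stays moved. The work goes in short steps, Python scripts to look and compute and a tool call to move; the robot and the scene stay as the last step left them, time stands still between calls to the robot, and variables do not carry over. Pictures are saved under pics/ and viewed, at most 12 in all, crops included, and the job is handed in when it is done.

Besides the shell and the picture viewer there is one more tool, called after "Emit:" by a JSON object that holds its "op" and its "data". step_arm: Moves the arm, as the interface text tells. Its arguments: {"type":"object","properties":{"fingers":{"type":"array"},"slide":{"type":"array"},"turn":{"type":"array"},"grip_force":{"type":"number"}},"required":["fingers","slide","turn"]}

```bash
mkdir -p pics
python3 - <<'E'
from workcell import get_obs, snapshot
import cv2
o=get_obs();print({k:o[k] for k in("time_s","tool_pos","eef_rot","contact_force","width")})
for n in("scene","top"):
    s=snapshot(n);cv2.imwrite(f"pics/{n}0.png",s["color"]);print(n,s["fx"],s["cx"],s["cy"],s["R"],s["t"])
E
```

```text
{'time_s': 0.0, 'tool_pos': array([ 0.13673745, -0.60937707,  0.23844308]), 'eef_rot': array([-3.13997518e+00,  1.14687610e-04,  2.20809864e-01]), 'contact_force': array([-0.51134672,  0.53273071, -0.71500396]), 'width': 0.08536218132525902}
scene 490.3430244611417 275.4674264472197 211.68796252315204 [[ 0.44378136  0.89595638  0.01789635]
 [ 0.5575669  -0.26042726 -0.78822382]
 [-0.70155346  0.35977745 -0.61512838]] [-0.27341575 -0.26819981  1.46545098]
top 451.72953904910236 275.0406519738613 206.48575156979274 [[-0.17775258 -0.98407156 -0.00267885]
 [-0.95864538  0.17377342 -0.22539264]
 [ 0.222268   -0.03749606 -0.97426433]] [0.0923212  0.57654436 0.84206347]
```

View pics/top0.png

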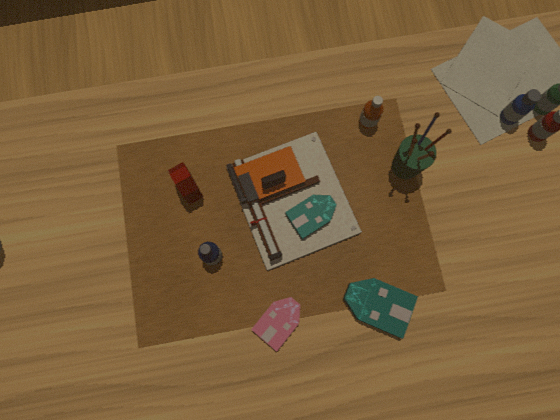

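View pics/scene0.png

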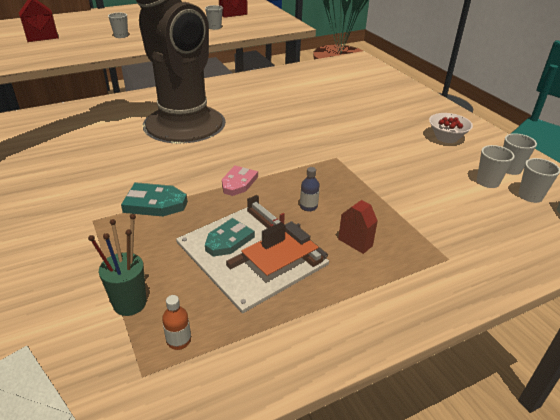

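The top view shows the jig at about (290,200), with the board corners near (317,134), (360,233) and (270,268). The small teal house lies on the board at (311,215) and the orange shutter is at (272,172). The big teal house at (382,307) and the pink one are decoys. In the scene view the jig sits at about (252,255).

```bash
cat > h.py <<'E'
import numpy as np, cv2
from workcell import get_obs, snapshot
def ray(s,uv,z):
    uv=np.atleast_2d(np.array(uv,float)); R,t=np.array(s["R"]),np.array(s["t"])
    d=np.c_[(uv[:,0]-s["cx"])/s["fx"],(uv[:,1]-s["cy"])/s["fy"],np.ones(len(uv))]@R
    c=-R.T@t
    return c+d*((z-c[2])/d[:,2])[:,None]
def proj(s,X):
    p=np.atleast_2d(X)@np.array(s["R"]).T+s["t"]
    return np.c_[p[:,0]/p[:,2]*s["fx"]+s["cx"],p[:,1]/p[:,2]*s["fy"]+s["cy"]]
def mask(img,lo,hi):
    return cv2.inRange(cv2.cvtColor(img,cv2.COLOR_BGR2HSV),lo,hi)
def blobs(m,amin=60):
    c,_=cv2.findContours(m,cv2.RETR_EXTERNAL,cv2.CHAIN_APPROX_NONE)
    return [k for k in c if cv2.contourArea(k)>amin]
def jig2w(J,p): # J=(x,y,yaw)
    c,s_=np.cos(J[2]),np.sin(J[2]); p=np.atleast_2d(p)
    return p[:,:2]@np.array([[c,s_],[-s_,c]])+J[:2]
def w2jig(J,p):
    c,s_=np.cos(J[2]),np.sin(J[2]); p=np.atleast_2d(p)
    return (p[:,:2]-J[:2])@np.array([[c,-s_],[s_,c]])
E
python3 - <<'E'
from h import *
for n,box in(("top",(220,120,370,280)),("scene",(165,180,335,315))):
    s=snapshot(n);im=s["color"];x0,y0,x1,y1=box
    hsv=cv2.cvtColor(im,cv2.COLOR_BGR2HSV)
    c=im[y0:y1,x0:x1]
    c=cv2.resize(c,None,fx=4.5 if n=="scene" else 3.7,fy=4.5 if n=="scene" else 3.7,interpolation=cv2.INTER_CUBIC)
    if n=="top":c=cv2.convertScaleAbs(c,alpha=1.5)
    cv2.imwrite(f"pics/{n}c.png",c[:600,:800]); print(c.shape)
    for nm,lo,hi in(("teal",(75,80,30),(98,255,255)),("orange",(3,150,90),(13,255,255)),("white",(0,0,105),(40,60,255))):
        for k in blobs(mask(im,lo,hi),100):
            print(n,nm,cv2.contourArea(k),cv2.boundingRect(k),cv2.approxPolyDP(k,3,True)[:,0].tolist() if len(k)<400 else '')
E
```

```text
(592, 555, 3)
top teal 2311.0 (345, 278, 72, 60) [[350, 283], [345, 298], [356, 316], [402, 337], [407, 323], [388, 315], [394, 302], [412, 309], [416, 296], [373, 278]]
top teal 1069.5 (286, 195, 50, 43) [[329, 196], [313, 195], [286, 212], [291, 220], [303, 212], [309, 221], [296, 229], [301, 237], [330, 219], [335, 204]]
top orange 183.0 (167, 166, 23, 18) [[185, 166], [170, 174], [167, 170], [174, 183], [189, 175]]
top orange 1401.5 (234, 147, 72, 52) [[290, 147], [235, 166], [235, 172], [249, 172], [259, 198], [266, 194], [261, 193], [261, 181], [257, 179], [276, 169], [285, 171], [286, 184], [268, 195], [304, 181]]
top white 101.5 (261, 326, 16, 16) [[270, 326], [261, 337], [266, 341], [276, 331]]
top white 210.5 (389, 304, 23, 19) [[393, 304], [389, 314], [407, 322], [411, 311]]
top white 172.0 (259, 220, 18, 34) [[259, 221], [271, 253], [276, 252], [264, 220]]
top white 105.0 (292, 214, 17, 14) [[304, 214], [292, 221], [296, 227], [308, 220]]
top white 880.5 (264, 194, 41, 70) 
top white 1890.0 (244, 133, 118, 121) 
top white 8744.0 (432, 17, 128, 127) [[536, 18], [510, 31], 
[... 1858 characters left out ...]
[514, 154], [505, 147]]
scene white 1196.5 (505, 134, 55, 68) [[509, 134], [505, 137], [508, 143], [526, 149], [521, 151], [512, 172], [519, 173], [524, 163], [530, 170], [547, 176], [530, 195], [530, 201], [539, 201], [559, 168], [547, 160], [529, 159], [529, 149], [533, 149], [535, 141]]
scene white 620.0 (430, 113, 42, 21) [[430, 117], [434, 127], [447, 132], [462, 133], [471, 127], [467, 119], [455, 114]]
scene white 405.0 (539, 95, 21, 30) [[548, 95], [539, 118], [559, 124], [559, 98]]
scene white 8469.5 (453, 0, 107, 115) [[471, 0], [453, 74], [531, 114], [538, 94], [535, 88], [549, 49], [559, 39], [559, 0]]
scene white 4507.0 (366, 0, 98, 71) [[369, 1], [366, 29], [447, 69], [463, 0]]
```

View pics/topc.png

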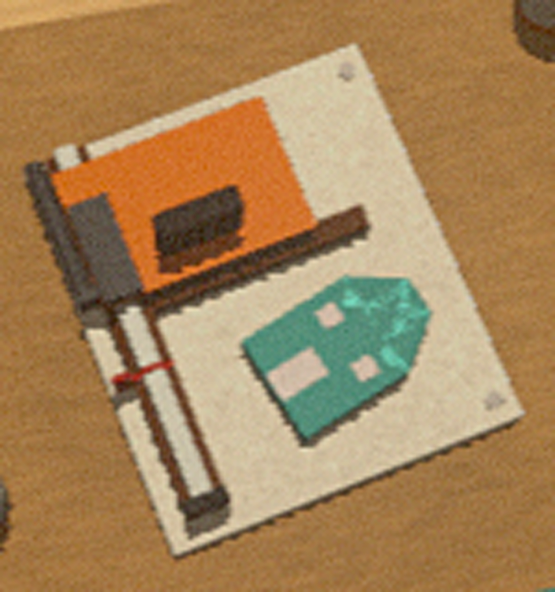

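View pics/scenec.png

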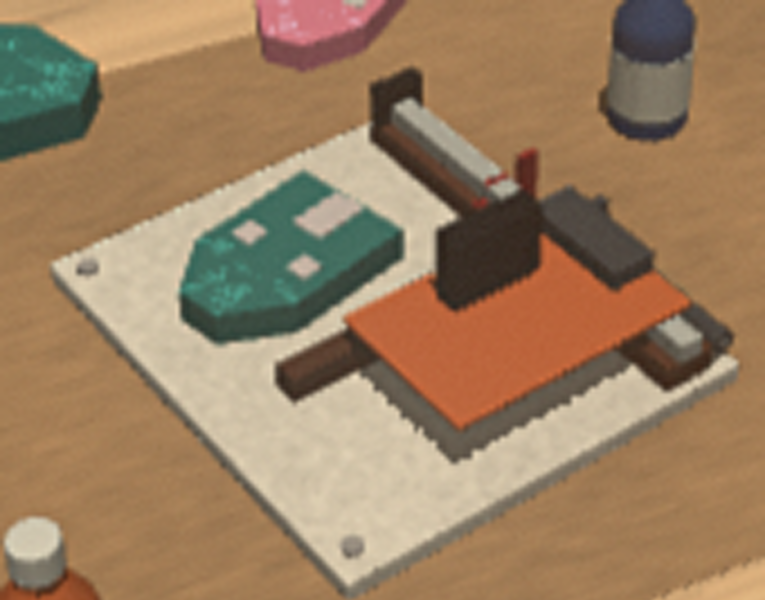

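Crop readings. The board corners in the top crop are (358,43), (522,412) and (177,548). The teal house's base corners are (245,342) and (308,434), with the ridge near (420,296). In the scene crop the house's base corners are (403,235) and (303,170). Next I fit the jig and house poses from these points.

Run:
```python
from h import *
from scipy.optimize import least_squares
T,S=snapshot("top"),snapshot("scene")
def cv(p,k,o): return (np.array(p,float)+.5)/k-.5+np.array(o)
tb=cv([(358,43),(522,412),(177,548)],3.7,(220,120)); tbj=[(145,-125),(-100,-125),(-100,90)]
sb=cv([(52,263),(350,588),(738,362),(365,127)],4.5,(165,180)); sbj=[(-100,-125),(145,-125),(145,90),(-100,90)]
H=[(33,50),(-33,50),(33,-20),(-33,-20),(12,-50),(-12,-50)]
th=cv([(245,342),(308,434),(348,277),(400,380),(412,280),(430,312)],3.7,(220,120))
sh=cv([(403,235),(303,170),(297,308),(195,240),(222,318),(182,290)],4.5,(165,180))
def fit(wt,jt,ws,js,n):
    W=np.r_[wt,ws][:,:2];L=np.r_[jt,js]/1000.
    r=least_squares(lambda J:(jig2w(J,L)-W).ravel(),[.5,0,-.1])
    print(n,r.x.round(4),(r.fun.reshape(-1,2)*1000).round(1).tolist());return r.x
J=fit(ray(T,tb,.012),tbj,ray(S,sb,.012),sbj,"jig")
Ho=fit(ray(T,th,.03),H,ray(S,sh,.03),H,"house")
Ht=fit(ray(T,th,.03),H,ray(T,th,.03),H,"houseT")
Jt=fit(ray(T,tb,.012),tbj,ray(T,tb,.012),tbj,"jigT")
print("house in jig",w2jig(J,Ho[:2])*1000,Ho[2]-J[2], w2jig(Jt,Ht[:2])*1000,Ht[2]-Jt[2])
# checks: shutter grip top center, red stripe
print("grip top px predicted crop", (proj(T,np.r_[jig2w(J,[.062,.010])[0],.082])-[220,120])*3.7,(proj(S,np.r_[jig2w(J,[.062,.010])[0],.082])-[165,180])*4.5)
# bystanders rough
for nm,px,z in(("blue",(209,253),.08),("orange",(374,103),.1),("cup",(415,152),.07),("red",(184,172),.1)):
    print(nm,ray(T,[px],z)[0].round(3),w2jig(J,ray(T,[px],z)).round(3))
np.save("J.npy",J)
```

```text
jig [ 0.5854 -0.0465  0.22  ] [[6.0, -2.3], [3.3, -8.4], [-2.7, -5.1], [2.7, -8.0], [1.2, -2.4], [-0.2, -1.1], [-10.3, 27.4]]
house [ 0.5674 -0.0903  0.3778] [[3.5, 1.6], [-0.1, 2.2], [2.6, 1.1], [4.9, -6.3], [2.3, 0.9], [0.1, -1.8], [-3.5, 2.3], [-0.4, 1.6], [-3.4, 0.8], [-1.4, 1.4], [-3.8, -2.3], [-1.0, -1.5]]
houseT [ 0.5653 -0.0899  0.3704] [[1.7, 1.9], [-2.0, 2.9], [0.3, 1.2], [2.5, -5.7], [-0.2, 1.1], [-2.4, -1.4], [1.7, 1.9], [-2.0, 2.9], [0.3, 1.2], [2.5, -5.7], [-0.2, 1.1], [-2.4, -1.4]]
jigT [ 0.5845 -0.0414  0.198 ] [[3.0, -0.9], [-0.8, -1.7], [-2.2, 2.6], [3.0, -0.9], [-0.8, -1.7], [-2.2, 2.6]]
house in jig [[-27.10845671 -38.80606762]] 0.15779163936544993 [[-28.36010499 -43.78305238]] 0.1724092749848327
grip top px predicted crop [[204.63469268 203.59480243]] [[480.753917   216.88072383]]
blue [0.513 0.131 0.08 ] [[-0.032  0.189]]
orange [ 0.753 -0.248  0.1  ] [[ 0.12  -0.233]]
cup [ 0.645 -0.315  0.07 ] [[-0.001 -0.275]]
red [0.677 0.153 0.1  ] [[0.133 0.175]]
```

Run:
```python
from h import *
from scipy.optimize import least_squares
T,S=snapshot("top"),snapshot("scene")
def cv(p,k,o): return (np.array(p,float)+.5)/k-.5+np.array(o)
tb=cv([(358,43),(522,412),(177,548)],3.7,(220,120)); tbj=[(145,-125),(-100,-125),(-100,90)]
sb=cv([(52,263),(350,588),(738,362)],4.5,(165,180)); sbj=[(-100,-125),(145,-125),(145,90)]
W=np.r_[ray(T,tb,.012),ray(S,sb,.012)][:,:2];L=np.r_[tbj,sbj]/1000.
r=least_squares(lambda J:(jig2w(J,L)-W).ravel(),[.5,0,-.1],loss="soft_l1",f_scale=.002);J=r.x
print(J.round(4),((jig2w(J,L)-W)*1000).round(1).tolist())
# red stripe mask and rail checks
for s,n,k,o in((T,"t",3.7,(220,120)),(S,"s",4.5,(165,180))):
    for p in([.062,.010,.082],[0,.063,.036],[.033,.05,.026],[.033,-.085,.026],[.04,-.055,.042],[.125,-.055,.042]):
        print(n,p,((proj(s,np.r_[jig2w(J,p[:2])[0],p[2]])-o)*k).round(0)[0])
Ho=np.array([.5674,-.0903,.375]);print(w2jig(J,Ho[:2])*1000,Ho[2]-J[2])
np.save("J.npy",J)
```

```text
[ 0.5849 -0.0412  0.2007] [[3.7, -0.2], [-0.0, -1.7], [-2.0, 2.5], [-0.6, -1.2], [-1.1, -0.3], [1.6, 1.8]]
t [0.062, 0.01, 0.082] [197. 205.]
t [0, 0.063, 0.036] [150. 362.]
t [0.033, 0.05, 0.026] [151. 304.]
t [0.033, -0.085, 0.026] [370. 220.]
t [0.04, -0.055, 0.042] [319. 220.]
t [0.125, -0.055, 0.042] [262.  88.]
s [0.062, 0.01, 0.082] [489. 214.]
s [0, 0.063, 0.036] [496. 179.]
s [0.033, 0.05, 0.026] [517. 242.]
s [0.033, -0.085, 0.026] [274. 362.]
s [0.04, -0.055, 0.042] [339. 316.]
s [0.125, -0.055, 0.042] [457. 427.]
[[-26.92153133 -44.64469114]] 0.1743347407812172
```

Emit:
{"op": "step_arm", "data": {"fingers": [0,0,0,0,0,0,0,0,0,0,0,0,0,0], "slide": [[0.5,-0.48,0],[1.3,-1.25,0],[2.1,-2.0,0],[2.9,-2.8,0],[3.7,-3.55,0],[4.5,-4.3,0],[5.3,-5.1,0],[6.1,-5.85,0],[6.9,-6.6,0],[7.7,-7.4,0],[8.4,-8.1,0],[8.8,-8.5,0],[9.03,-8.67,0],[9.03,-8.67,0]], "turn": [0,0,0,0.05,0.05,0.1,0.1,0.15,0.19,0.19,0.19,0.19,0.19,0.19]}}

```text
time_s: 2.15
tool_pos: [0.4827, -0.088, 0.2392]
eef_rot: [-3.142, 0.0, 0.202]
contact_force: [-0.6, -0.7, -0.2]
width: 0.0428
grasp_force: 0.0
```

```bash
cat >> h.py <<'E'
def state():
    o=get_obs();J=np.load("J.npy");p=np.array(o["tool_pos"]);rot=o["eef_rot"]
    j=w2jig(J,p)[0]*1000
    print(f"t {o['time_s']:.2f} jig x {j[0]:.1f} y {j[1]:.1f} z {p[2]*1000:.1f} yaw-J {rot[2]-J[2]:.4f} roll/pitch {rot[0]:.3f} {rot[1]:.3f} w {o['width']*1000:.1f} F_jig {w2jig((0,0,J[2]),o['contact_force'])[0].round(1)} Fz {o['contact_force'][2]:.1f} g {o['grasp_force']:.1f}")
E
python3 -c "
from h import *
state()
s=snapshot('wrist');cv2.imwrite('pics/w1.png',cv2.convertScaleAbs(s['color'],alpha=1.4))"
```

```text
t 2.15 jig x -109.5 y -25.5 z 239.2 yaw-J 0.0011 roll/pitch -3.142 0.000 w 42.8 F_jig [-0.8 -0.6] Fz -0.2 g 0.0
```

View pics/w1.png

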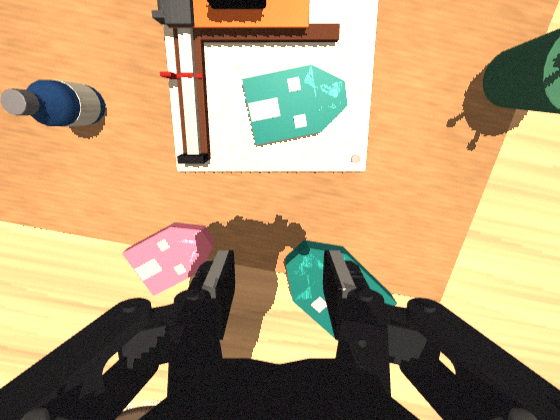

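The wrist view shows the near board edge at row 171, with corners (176,171) and (366,171). The small teal house is at (295,105) and is askew. The big teal and pink decoys lie behind the fingers.

Run:
```python
from h import *
J=np.load("J.npy");s=snapshot("wrist")
m=lambda px,z:(w2jig(J,ray(s,px,z))*1000).round(1).tolist()
print("board (-100,90),(-100,-125)",m([(177,171),(366,171)],.012))
print("grip front top edge y, far strip near face",m([(340,41),(338,25)],.026), "stripe",m([(201,75)],.036),m([(209,155),(209,47)],.026))
print("house base+x, base-x, eave-x, ridge-x, ridge+x, eave+x",m([(243,79),(256,146),(322,131),(347,100),(346,82),(312,66)],.03))
T=snapshot("top")
k=[(301,298),(298,318),(284,297),(345,298),(350,283),(356,316),(373,278)]
print("pink/teal near pts",(w2jig(J,ray(T,k,.02))*1000).round(0).tolist())
```

```text
board (-100,90),(-100,-125) [[-102.5, 88.4], [-102.5, -125.7]]
grip front top edge y, far strip near face [[28.1, -86.5], [42.1, -83.8]] stripe [[-3.8, 49.0]] [[-82.7, 48.1], [22.8, 41.7]]
house base+x, base-x, eave-x, ridge-x, ridge+x, eave+x [[-6.9, 8.8], [-72.7, -2.8], [-57.3, -71.7], [-26.7, -95.9], [-9.6, -93.8], [5.1, -59.5]]
pink/teal near pts [[-181.0, 47.0], [-215.0, 67.0], [-166.0, 78.0], [-214.0, -36.0], [-190.0, -57.0], [-254.0, -42.0], [-198.0, -105.0]]
```

Emit:
{"op": "step_arm", "data": {"fingers": [0,0,0,0,0,0,0,0,0,0,0,0,0,0,0,0], "slide": [[0,0,0.5],[0,0,1.3],[0,0,2.1],[0,0,2.9],[0,0,3.6],[0,0,4.1],[0,0,4.3],[0,0,4.3],[0.2,0,4.3],[0.4,0,4.3],[0.55,0,4.3],[0.7,0,4.3],[0.85,0,4.3],[1.0,0,4.3],[1.1,0,4.3],[1.1,0,4.3]], "turn": [0,0,0,0,0,0,0,0,0,0,0,0,0,0,0,0]}}

```text
time_s: 4.3
tool_pos: [0.5367, -0.0769, 0.0242]
eef_rot: [-3.142, -0.0, 0.201]
contact_force: [-0.9, -0.1, 0.2]
width: 0.043
grasp_force: 0.0
```

```bash
python3 -c "
from h import *
state()
s=snapshot('wrist');cv2.imwrite('pics/w2.png',cv2.convertScaleAbs(s['color'],alpha=1.4))"
```

```text
t 4.30 jig x -54.3 y -25.4 z 24.2 yaw-J 0.0004 roll/pitch -3.142 -0.000 w 43.0 F_jig [-0.9  0. ] Fz 0.2 g 0.0
```

View pics/w2.png

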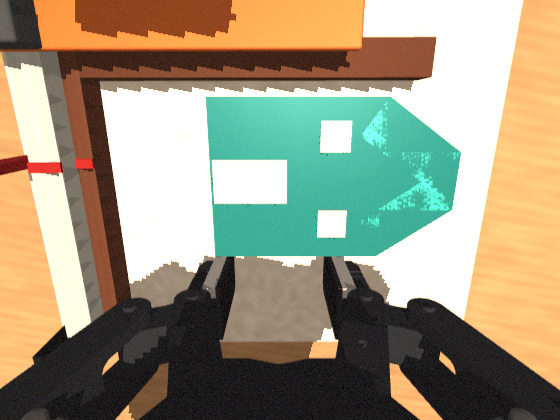

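The wrist view shows the house squared against the two fingers. Its far edge is at row 97 and the far strip's near face is at row 78, leaving a small gap. I keep pushing slowly.

Emit:
{"op": "step_arm", "data": {"fingers": [0,0,0,0,0], "slide": [[0.04,0,0],[0.08,0,0],[0.12,0,0],[0.14,0,0],[0.14,0,0]], "turn": [0,0,0,0,0]}}

```text
time_s: 4.97
tool_pos: [0.5434, -0.0756, 0.0243]
eef_rot: [3.142, -0.0, 0.201]
contact_force: [0.4, -0.5, -0.6]
width: 0.0427
grasp_force: 0.0
```

Emit:
{"op": "step_arm", "data": {"fingers": [0,0,0,0], "slide": [[0.02,0,0],[0.04,0,0],[0.06,0,0],[0.06,0,0]], "turn": [0,0,0,0]}}

```text
time_s: 5.48
tool_pos: [0.5444, -0.0754, 0.0239]
eef_rot: [-3.141, 0.003, 0.201]
contact_force: [-6.1, -1.0, 2.5]
width: 0.0428
grasp_force: 2.8
```

```bash
python3 -c "
from h import *
state()"
```

```text
t 5.47 jig x -46.4 y -25.4 z 23.9 yaw-J 0.0000 roll/pitch -3.141 0.003 w 42.8 F_jig [-6.2  0.2] Fz 2.5 g 2.8
```

Emit:
{"op": "step_arm", "data": {"fingers": [0,0,-0.5,-1,-1,-1,-1,-1,-1,-1,-1,-1,-1,-1,-1,-1,-1,-1], "slide": [[-0.2,0,0],[-0.5,0,0],[-0.5,0,-0.6],[-0.5,0.3,-1.2],[-0.4,1.0,-1.2],[0,1.7,-1.2],[0.5,2.2,-1.2],[0.88,2.3,-1.1],[0.88,2.3,-0.6],[0.88,2.3,-0.2],[0.88,2.3,-0.02],[0.88,2.3,-0.02],[0.88,2.1,-0.02],[0.88,1.8,-0.02],[0.88,1.5,-0.02],[0.88,1.2,-0.02],[0.88,1.0,-0.02],[0.88,1.0,-0.02]], "turn": [0,0,0,0,0,0,0,0,0,0,0,0,0,0,0,0,0,0]}}

```text
time_s: 7.72
tool_pos: [0.5992, -0.1139, 0.0254]
eef_rot: [-3.141, -0.0, 0.203]
contact_force: [-0.1, -0.7, 0.7]
width: -0.0003
grasp_force: 0.0
```

```bash
python3 -c "
from h import *
J=np.load('J.npy');J[:2]=jig2w(J,[-.0024,0])[0];np.save('J.npy',J)
state()
s=snapshot('wrist');cv2.imwrite('pics/w3.png',cv2.convertScaleAbs(s['color'],alpha=1.4))"
```

```text
t 7.72 jig x 2.0 y -74.1 z 25.4 yaw-J 0.0020 roll/pitch -3.141 -0.000 w -0.3 F_jig [-0.2 -0.7] Fz 0.7 g 0.0
```

View pics/w3.png

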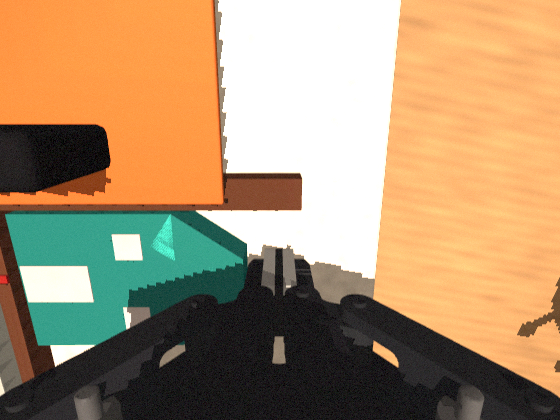

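The wrist view shows the house sliding along the far strip, with its base edge at columns 5–35 nearing the left strip. The closed fingers bear on its ridge at (245,255).

Emit:
{"op": "step_arm", "data": {"fingers": [-1,-1,-1,-1,-1], "slide": [[0,-0.04,0],[0,-0.08,0],[0,-0.12,0],[0,-0.14,0],[0,-0.14,0]], "turn": [0,0,0,0,0]}}

```text
time_s: 8.4
tool_pos: [0.5978, -0.1083, 0.0253]
eef_rot: [-3.142, -0.0, 0.201]
contact_force: [-0.4, -0.1, -0.4]
width: -0.0001
grasp_force: 0.0
```

```bash
python3 -c "
from h import *
state()"
```

```text
t 8.40 jig x 1.7 y -68.3 z 25.3 yaw-J 0.0004 roll/pitch -3.142 -0.000 w -0.1 F_jig [-0.4 -0. ] Fz -0.4 g 0.0
```

Emit:
{"op": "step_arm", "data": {"fingers": [-1,-1,-1,-1,-1], "slide": [[0,-0.03,0],[0,-0.06,0],[0,-0.09,0],[0,-0.12,0],[0,-0.12,0]], "turn": [0,0,0,0,0]}}

```text
time_s: 9.02
tool_pos: [0.5967, -0.1026, 0.0253]
eef_rot: [3.141, -0.0, 0.201]
contact_force: [-0.5, -0.6, 0.0]
width: -0.0002
grasp_force: 0.4
```

```bash
python3 -c "
from h import *
state()"
```

```text
t 9.03 jig x 1.7 y -62.5 z 25.3 yaw-J 0.0003 roll/pitch 3.141 -0.000 w -0.2 F_jig [-0.6 -0.5] Fz 0.0 g 0.4
```

Emit:
{"op": "step_arm", "data": {"fingers": [-1,-1,-1,-1,-1], "slide": [[0,-0.02,0],[0,-0.04,0],[0,-0.06,0],[0,-0.08,0],[0,-0.08,0]], "turn": [0,0,0,0,0]}}

```text
time_s: 9.65
tool_pos: [0.5966, -0.1022, 0.0257]
eef_rot: [3.138, -0.001, 0.198]
contact_force: [1.9, -9.4, 0.0]
width: 0.0001
grasp_force: 5.0
```

```bash
python3 -c "
from h import *
state()
s=snapshot('wrist');cv2.imwrite('pics/w4.png',cv2.convertScaleAbs(s['color'],alpha=1.4))"
```

```text
t 9.65 jig x 1.7 y -62.1 z 25.7 yaw-J -0.0023 roll/pitch 3.138 -0.001 w 0.1 F_jig [-0.  -9.6] Fz 0.0 g 5.0
```

View pics/w4.png

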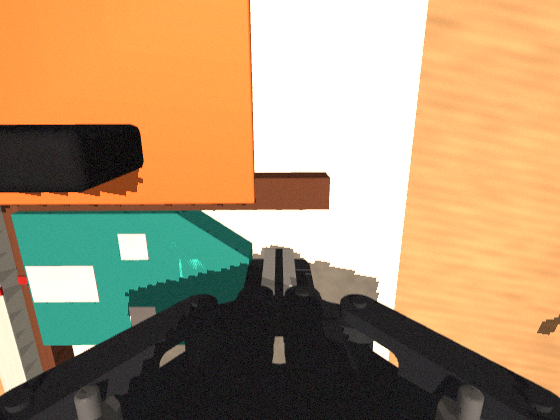

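The wrist view shows the house's base edge (columns 15–45) against the left strip and its wall at row 211 against the far strip. The fingers are still pressing with 9.6 N. Next is a final light push in +x.

Emit:
{"op": "step_arm", "data": {"fingers": [-1,-1,-1,-1,-0.3,-0.3,-0.3,-0.3,-0.3,-0.3,-0.3,-0.3,-0.3,-0.3,-0.3,-0.3,-0.3], "slide": [[0,0.2,0],[0,0.5,0],[0,0.5,-0.6],[-0.3,0.3,-1.2],[-1.0,-0.3,-1.2],[-1.5,-0.9,-1.2],[-1.54,-1.25,-1.2],[-1.54,-1.25,-1.0],[-1.54,-1.25,-0.5],[-1.54,-1.25,-0.1],[-1.54,-1.25,0],[-1.54,-1.25,0],[-1.3,-1.25,0],[-1.15,-1.25,0],[-1.05,-1.25,0],[-1.0,-1.25,0],[-1.0,-1.25,0]], "turn": [0,0,0,0,0,0,0,0,0,0,0,0,0,0,0,0,0]}}

```text
time_s: 11.82
tool_pos: [0.5344, -0.0472, 0.0253]
eef_rot: [3.142, 0.0, 0.201]
contact_force: [-1.1, 0.4, -0.4]
width: 0.0299
grasp_force: 0.0
```

```bash
python3 -c "
from h import *
state()"
```

```text
t 11.82 jig x -48.2 y 4.1 z 25.3 yaw-J 0.0004 roll/pitch 3.142 0.000 w 29.9 F_jig [-1.   0.6] Fz -0.4 g 0.0
```

Contact is expected at about -44, so I push lightly to roughly -42.5.

Emit:
{"op": "step_arm", "data": {"fingers": [-0.3,-0.3,-0.3,-0.3,-0.3,-0.3], "slide": [[0.03,0,0],[0.06,0,0],[0.08,0,0],[0.1,0,0],[0.12,0,0],[0.12,0,0]], "turn": [0,0,0,0,0,0]}}

```text
time_s: 12.58
tool_pos: [0.5385, -0.0464, 0.0248]
eef_rot: [-3.142, 0.004, 0.201]
contact_force: [-6.6, -0.4, 2.3]
width: 0.03
grasp_force: 2.8
```

```bash
python3 -c "
from h import *
state()"
```

```text
t 12.57 jig x -44.1 y 4.1 z 24.8 yaw-J 0.0001 roll/pitch -3.142 0.004 w 30.0 F_jig [-6.6  0.9] Fz 2.3 g 2.8
```

Emit:
{"op": "step_arm", "data": {"fingers": [-0.3,-0.3,0,0,0,0,0,0], "slide": [[-0.2,0,0],[-0.6,0,0],[-0.8,0,-0.5],[-0.8,0,-1.3],[-0.8,0,-2.1],[-0.8,0,-2.7],[-0.8,0,-2.9],[-0.8,0,-2.9]], "turn": [0,0,0,0,0,0,0,0]}}

```text
time_s: 13.58
tool_pos: [0.5012, -0.0543, 0.1703]
eef_rot: [3.141, -0.001, 0.201]
contact_force: [-0.1, 0.1, -0.7]
width: 0.0424
grasp_force: 0.0
```

```bash
python3 -c "
from h import *
state();print(np.array(get_obs()['joint_positions']).round(2))
s=snapshot('wrist');cv2.imwrite('pics/w5.png',cv2.convertScaleAbs(s['color'],alpha=1.3))"
```

```text
t 13.57 jig x -82.2 y 3.9 z 170.3 yaw-J -0.0000 roll/pitch 3.141 -0.001 w 42.4 F_jig [-0.   0.1] Fz -0.7 g 0.0
[ 0.36  0.32 -0.43  1.94  0.16  0.91 -1.51]
```

View pics/w5.png

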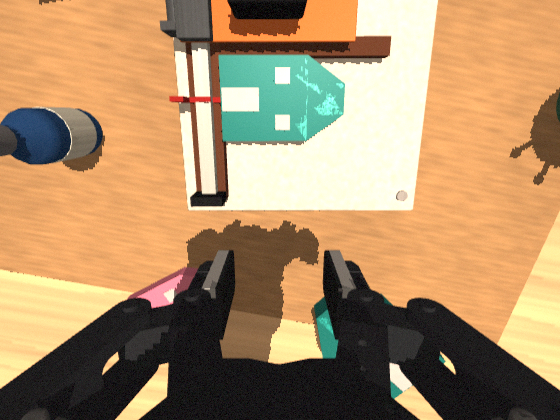

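The wrist view shows the house flush. Its base edge at column 220 meets the left strip and its wall at row 56 meets the far strip. Now I turn the tool 90° and move over the grip.

Emit:
{"op": "step_arm", "data": {"fingers": [0.3,0.3,0.3,0.3,0.3,0.3,0.3,0.3,0.3,0.3,0.3,0.3], "slide": [[0.2,0,0],[0.5,0,0],[0.8,0,0],[1.1,-0.05,0],[1.4,-0.05,0],[1.7,-0.05,0],[2.0,-0.1,0],[2.3,-0.1,0],[2.6,-0.12,0],[2.8,-0.12,0],[2.88,-0.12,0],[2.88,-0.12,0]], "turn": [1.0,2.5,4.0,5.5,7.0,8.5,10.0,11.5,13.0,14.5,15.0,15.0]}}

```text
time_s: 15.12
tool_pos: [0.6404, -0.0187, 0.1682]
eef_rot: [3.138, -0.002, -1.368]
contact_force: [0.5, 0.1, -0.7]
width: 0.0554
grasp_force: 0.0
```

Run:
```python
from h import *
state();print(np.array(get_obs()['joint_positions']).round(2))
J=np.load("J.npy");s=snapshot('wrist');cv2.imwrite('pics/w6.png',cv2.convertScaleAbs(s['color'],alpha=1.3))
for p in([.054,.01,.082],[.07,.01,.082],[.04,-.055,.042],[0,.063,.036]): print(p,proj(s,np.r_[jig2w(J,p[:2])[0],p[2]]).round(0))
```

```text
t 15.12 jig x 61.3 y 10.9 z 168.2 yaw-J -1.5688 roll/pitch 3.138 -0.002 w 55.4 F_jig [ 0.5 -0. ] Fz -0.7 g 0.0
[-0.24  0.51  0.27  1.65 -0.15  1.01 -2.86]
[0.054, 0.01, 0.082] [[289. 215.]]
[0.07, 0.01, 0.082] [[266. 215.]]
[0.04, -0.055, 0.042] [[306. 120.]]
[0, 0.063, 0.036] [[346. 255.]]
```

View pics/w6.png

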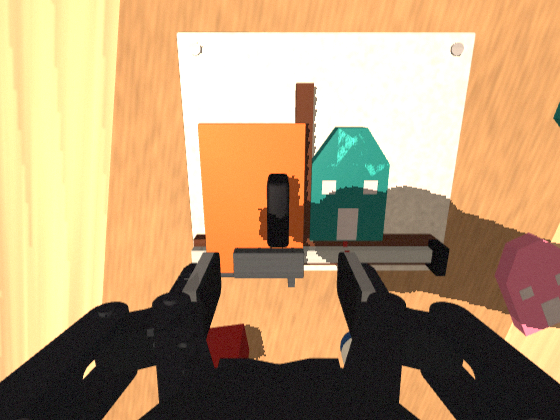

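The wrist view shows the black grip at columns 267–289, matching my prediction of 266–289. Joint 7 is at its range limit, so I turn back half a turn.

Emit:
{"op": "step_arm", "data": {"fingers": [0.3,0.3,0.3,0.3,0.3,0.3,0.3,0.3,0.3,0.3,0.3,0.3,0.3,0.3,0.3,0.3,0.3,0.3,0.3,0.3], "slide": [[0,0,0],[0,0,0],[0,0,0],[0,0,0],[0,0,0],[0,0,0],[0,0,0],[0,0,0],[0,0,0],[0,0,0],[0,0,0],[0,0,0],[0,0,0],[0,0,0],[0,0,0],[0,0,0],[0,0,0],[0,0,0],[0,0,0],[0,0,0]], "turn": [-1,-2.5,-4.2,-5.9,-7.6,-9.3,-11,-12.7,-14.4,-16.1,-17.8,-19.5,-21.2,-22.9,-24.6,-26.3,-28,-29.5,-30,-30]}}

```text
time_s: 17.68
tool_pos: [0.6407, -0.0201, 0.1701]
eef_rot: [3.141, -0.0, 1.771]
contact_force: [-0.4, 0.3, 0.1]
width: 0.0552
grasp_force: 0.0
```

Run:
```python
from h import *
state();print(np.array(get_obs()['joint_positions']).round(2))
```

```text
t 17.68 jig x 61.2 y 9.5 z 170.1 yaw-J 1.5708 roll/pitch 3.141 -0.000 w 55.2 F_jig [-0.3  0.4] Fz 0.1 g 0.0
[ 0.27  0.54 -0.46  1.61  0.26  1.05 -0.06]
```

Emit:
{"op": "step_arm", "data": {"fingers": [0.3,0.3,0.3,0.3,0.3,0.3,-0.2,-0.6,-1,-1,-1,-1,-1,-1], "slide": [[0,0.01,0.5],[0,0.02,1.1],[0,0.02,1.7],[0,0.02,2.1],[0,0.02,2.24],[0,0.02,2.24],[0,0.02,2.24],[0,0.02,2.24],[0,0.02,2.24],[0,0.02,2.24],[0,0.02,2.24],[0,0.02,2.24],[0,0.02,2.24],[0,0.02,2.24]], "turn": [0,0,0,0,0,0,0,0,0,0,0,0,0,0], "grip_force": 40}}

```text
time_s: 19.42
tool_pos: [0.6412, -0.0195, 0.0593]
eef_rot: [-3.14, 0.001, 1.772]
contact_force: [-5.4, -0.5, 7.1]
width: 0.0156
grasp_force: 39.9
```

Run:
```python
from h import *
state()
```

```text
t 19.43 jig x 61.9 y 10.0 z 59.3 yaw-J 1.5710 roll/pitch -3.140 0.001 w 15.6 F_jig [-5.4  0.6] Fz 7.1 g 39.9
```

Emit:
{"op": "step_arm", "data": {"fingers": [-1,-1,-1,-1,-1,-1,-1,-1,-1,-1,-1], "slide": [[0,0,-0.03],[0,-0.08,-0.03],[0,-0.18,-0.03],[0,-0.28,-0.03],[0,-0.38,-0.03],[0,-0.48,-0.03],[0,-0.58,-0.03],[0,-0.68,-0.03],[0,-0.76,-0.03],[0,-0.8,-0.03],[0,-0.8,-0.03]], "turn": [0,0,0,0,0,0,0,0,0,0,0]}}

```text
time_s: 20.8
tool_pos: [0.6039, -0.0271, 0.0595]
eef_rot: [3.139, -0.0, 1.772]
contact_force: [7.7, -0.1, -12.7]
width: 0.0158
grasp_force: 39.2
```

Run:
```python
from h import *
state()
J=np.load("J.npy")
for n in("top","scene"):
    s=snapshot(n);im=s["color"]
    ks=[k for k in blobs(mask(im,(3,150,70),(13,255,255)),300)]
    k=max(ks,key=cv2.contourArea);print(n,cv2.contourArea(k),(w2jig(J,ray(s,cv2.approxPolyDP(k,2,True)[:,0],.042))*1000).round(0).tolist())
    for h in blobs(mask(im,(75,80,30),(98,255,255)),100): print("teal",cv2.boundingRect(h),(w2jig(J,ray(s,cv2.approxPolyDP(h,2,True)[:,0],.030))*1000).round(0).tolist())
    c=cv2.resize(im[130:290,180:340],None,fx=3.7,fy=3.7,interpolation=cv2.INTER_CUBIC);cv2.imwrite(f"pics/{n}f.png",c)
```

```text
t 20.80 jig x 23.8 y 10.0 z 59.5 yaw-J 1.5711 roll/pitch 3.139 -0.000 w 15.8 F_jig [ 7.5 -1.6] Fz -12.7 g 39.2
top 595.0 [[175.0, 174.0], [169.0, 207.0], [103.0, 199.0], [89.0, 188.0], [93.0, 185.0], [83.0, 184.0], [85.0, 177.0], [99.0, 178.0], [97.0, 183.0], [104.0, 185.0], [106.0, 173.0], [98.0, 174.0], [95.0, 169.0], [102.0, 173.0], [109.0, 162.0]]
teal (344, 281, 56, 56) [[-188.0, -56.0], [-210.0, -32.0], [-255.0, -41.0], [-317.0, -103.0], [-231.0, -89.0], [-192.0, -76.0]]
scene 1356.5 [[67.0, 256.0], [79.0, 186.0], [134.0, 124.0], [191.0, 135.0], [187.0, 164.0], [132.0, 235.0], [96.0, 258.0]]
teal (122, 183, 64, 33) [[-255.0, -171.0], [-226.0, -182.0], [-162.0, -118.0], [-156.0, -75.0], [-169.0, -92.0], [-162.0, -101.0], [-173.0, -98.0], [-175.0, -64.0], [-201.0, -41.0], [-248.0, -50.0], [-310.0, -114.0], [-293.0, -132.0], [-269.0, -106.0], [-251.0, -115.0], [-244.0, -125.0], [-270.0, -154.0]]
teal (512, 41, 48, 121) [[-241.0, 1705.0], [-35.0, 1197.0], [-0.0, 1153.0], [68.0, 973.0], [84.0, 849.0], [135.0, 871.0], [157.0, 854.0], [171.0, 819.0], [244.0, 807.0], [146.0, 995.0], [80.0, 990.0], [11.0, 1169.0], [9.0, 1192.0], [41.0, 1197.0], [-232.0, 1719.0]]
```

View pics/scenef.png

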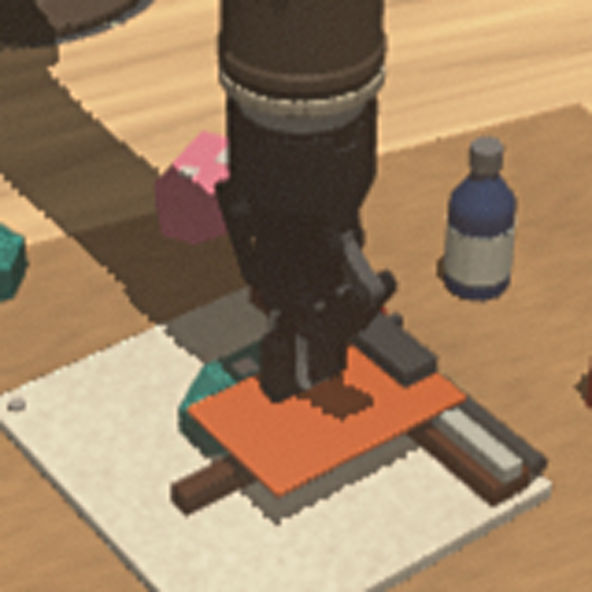

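The scene view shows the gripper holding the black grip and the shutter over the house, with its front corner at crop (190,408). The bystanders are untouched. I make a small correction in travel and height.

Emit:
{"op": "step_arm", "data": {"fingers": [-1,-1,-1,-1,-1], "slide": [[0,-0.02,0.01],[0,-0.04,0.02],[0,-0.04,0.02],[0,-0.04,0.02],[0,-0.04,0.02]], "turn": [0,0,0,0,0]}}

```text
time_s: 21.52
tool_pos: [0.6031, -0.0273, 0.0594]
eef_rot: [3.137, 0.0, 1.772]
contact_force: [8.4, 0.6, -6.5]
width: 0.0152
grasp_force: 40.0
```

Run:
```python
from h import *
state()
J=np.load("J.npy");S=snapshot("scene")
def edge(im): # orange plate polygon in the jig area
    m=np.zeros(im.shape[:2],np.uint8);m[215:285,220:345]=255
    k=max(blobs(mask(im,(3,150,70),(13,255,255))&m,100),key=cv2.contourArea);return k[:,0]
for n,im in(("home",cv2.imread("pics/scene0.png")),("now",S["color"])):
    P=w2jig(J,ray(S,edge(im),.042))*1000
    # front edge near the open (-y) side and the rear (+x) edge
    f=P[(P[:,1]<-30)&(P[:,1]>-50)];print(n,"front x",f[:,0].min().round(1),np.sort(f[:,0])[:6].round(1),"rear",np.sort(f[:,0])[-6:].round(1),"ymin",P[:,1].min().round(1))
w=snapshot("wrist");cv2.imwrite("pics/w7.png",cv2.convertScaleAbs(w["color"],alpha=1.3))
for p in([0,.05,.026],[0,.063,.036],[0,.07,.036],[0,.05,.042],[0,-.05,.042],[-.033,.05,.03]): print(p,proj(w,np.r_[jig2w(J,p[:2])[0],p[2]]).round(0))
```

```text
t 21.52 jig x 23.0 y 10.0 z 59.4 yaw-J 1.5712 roll/pitch 3.137 0.000 w 15.2 F_jig [ 8.4 -1.1] Fz -6.5 g 40.0
home front x 43.9 [43.9 43.9 43.9 44.  45.  45.1] rear [126.5 126.6 127.3 127.4 127.6 127.8] ymin -55.7
now front x 4.6 [4.6 4.8 4.9 5.1 5.8 6. ] rear [88.  88.1 89.  89.  89.1 89.2] ymin -55.3
[0, 0.05, 0.026] [[234. 174.]]
[0, 0.063, 0.036] [[230. 152.]]
[0, 0.07, 0.036] [[230. 137.]]
[0, 0.05, 0.042] [[230. 180.]]
[0, -0.05, 0.042] [[237. 353.]]
[-0.033, 0.05, 0.03] [[169. 176.]]
```

View pics/w7.png

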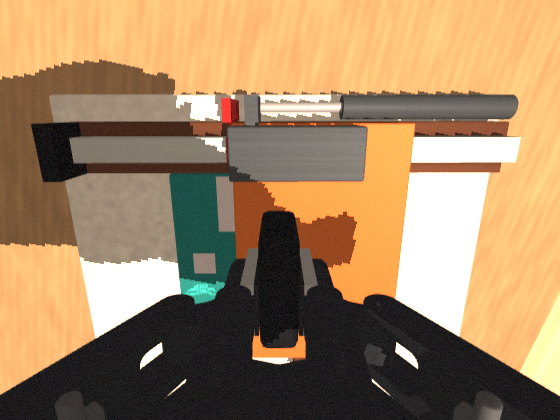

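The wrist view shows the shutter's front edge at about column 233 and the red stripe near column 229. By eye and by TCP it is about 1 mm short of half travel.

Emit:
{"op": "step_arm", "data": {"fingers": [-1,-1,-1,-1], "slide": [[0,-0.02,0.01],[0,-0.03,0.01],[0,-0.03,0.01],[0,-0.03,0.01]], "turn": [0,0,0,0]}}

```text
time_s: 22.12
tool_pos: [0.602, -0.0275, 0.0594]
eef_rot: [3.136, 0.0, 1.772]
contact_force: [7.5, 1.1, -4.8]
width: 0.0151
grasp_force: 40.4
```

Run:
```python
from h import *
state();state()
J=np.load("J.npy");S=snapshot("scene")
def edge(im):
    m=np.zeros(im.shape[:2],np.uint8);m[215:285,220:345]=255
    k=max(blobs(mask(im,(3,150,70),(13,255,255))&m,100),key=cv2.contourArea);return k[:,0]
Q=[]
for im in(cv2.imread("pics/scene0.png"),S["color"]):
    P=w2jig(J,ray(S,edge(im),.042))*1000;f=P[(P[:,1]<-15)&(P[:,1]>-52)];m=f[:,0].mean()
    Q.append((np.median(np.sort(f[f[:,0]<f[:,0].min()+4][:,0])),np.median(f[f[:,0]>f[:,0].max()-4][:,0])))
print(Q,np.subtract(*Q))
```

```text
t 22.12 jig x 21.9 y 9.9 z 59.4 yaw-J 1.5712 roll/pitch 3.136 0.000 w 15.1 F_jig [ 7.6 -0.4] Fz -4.8 g 40.4
t 22.12 jig x 21.9 y 9.9 z 59.4 yaw-J 1.5712 roll/pitch 3.136 0.000 w 15.1 F_jig [ 7.6 -0.4] Fz -4.8 g 40.4
[(np.float64(44.92636138616565), np.float64(127.0391087275915)), (np.float64(4.206251657118763), np.float64(87.12039402264557))] [40.72010973 39.9187147 ]
```

Emit:
{"op": "step_arm", "data": {"fingers": [-1,-1,-1,-1], "slide": [[0,0,0],[0,0,0],[0,0,0],[0,0,0]], "turn": [0,0,0,0]}}

```text
time_s: 22.68
tool_pos: [0.602, -0.0276, 0.0594]
eef_rot: [3.136, 0.0, 1.772]
contact_force: [8.6, 0.2, -3.8]
width: 0.015
grasp_force: 40.4
```

Run:
```python
from h import *
state()
J=np.load("J.npy");w=snapshot("wrist")
k=max(blobs(mask(w["color"],(75,80,20),(98,255,255)),100),key=cv2.contourArea)
P=w2jig(J,ray(w,k[:,0],.030))*1000;print("house -x wall/base",P[:,0].min().round(1),np.percentile(P[:,0],[5,20]).round(1),P[:,1].max().round(1))
```

```text
t 22.68 jig x 21.9 y 9.9 z 59.4 yaw-J 1.5712 roll/pitch 3.136 0.000 w 15.0 F_jig [ 8.5 -1.5] Fz -3.8 g 40.4
house -x wall/base -33.0 [-32.8 -32.5] 51.4
```

The hold is steady, and the house is still in place with its wall at x = -33 and its base at y ≈ 50.

```bash
python3 -c "
from workcell import order
print(order.close_job())"
```

```text
the job is handed in; nothing more can be done
None
```

I handed the job in at about 23 s with the house flush in the stop corner and the shutter held at about 40 mm (half travel) by its grip, and nothing around the jig was disturbed; mid-run, joint 7 read -2.86, right at the end of its range, and I turned it back at once.

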